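# Close a filter unit: hook the cover, pivot it down, lock its quarter-turn latches

## Task

Close the open filter unit on the desk: hook the stepped back edge of its loose cover under the unit's back lip while the cover's front is still raised, then pivot the cover down flat onto its seat (a latch left standing across the opening has to be swung clear before). Then turn both wing latches a quarter turn clockwise until each drops into its locked detent over the cover's front edge, let go, and leave everything else on the desk where it stands.

Things in the scene. Friction and masses are not known exactly. Their poses are not given: they have to be found in the camera images.
- filter_unit: Filter unit: low grey metal box fixed to the desk, open on top, two black filter cubes inside (tops 45 mm up). Origin on the desk below the opening; x from the latches (front, toward the robot) to the lip (back), y left, z up. Front face x = -106 mm, back x = +85, sides y = +-85. Flat front deck carrying the latches: x -106 to -56, top z = 56 mm. All unit sizes below are in this frame.
- unit_seat (a point): Middle of the cover's seat (x = 9.5, y = 0, z = 50 mm in the unit's frame): the 12 mm wide rim round the opening, top z = 50 mm. Bounded by the deck (x = -56), the back wall (x = +75) and two side cheeks (y = +-78, top z = 55): 131 x 156 mm for the 126 x 150 mm cover. Axes parallel to the unit's.
- unit_lip (a point): Middle of the lip's lower front edge (x = 63, y = 0, z = 59 mm in the unit's frame). The lip, 4 mm thick, overhangs the back seat from x = 63 to 75 mm along the whole width, 9 mm above the seat. So the cover cannot be dropped in flat: its back edge goes under the lip with the front tilted up (6 to 16 degrees), then the front is lowered.
- cover: Loose aluminium cover plate, about 0.6 kg (varies), 126 (x) by 150 (y) by 6 mm, black handle on top; starts flat on the desk. Origin: centre of its underside; x points to its stepped back edge (last 14 mm only 4 mm thick: top stepped down, underside flush), z up. Closed: parallel to the unit's frame, origin there at x = 7 to 12 mm, y = 0 +-3, z = 50 mm.
- cover_handle (a point): Centre of the cover's handle bar: x = -12 mm (toward the front edge), y = 0, z = 32 mm in the cover's frame. The bar runs along the cover's y, 70 mm long, 10 by 10 mm in section, with 21 mm of free height under it between its two legs (54 mm apart).
- cover_back_edge (a point): Middle of the lower back (stepped) edge of the cover: x = +63 mm, y = 0, z = 0 in the cover's frame.
- cover_front_edge (a point): Middle of the lower front edge of the cover: x = -63 mm, y = 0, z = 0 in the cover's frame.
- latch_left (a joint): Angle of the left latch, rad. 0 free: wing along the unit's y, blade to its +y. 1.57 locked: clockwise from above, blade to +x over the cover. Starts in either, seldom between. Stops -0.03 and 1.60. Sprung detents at both ends, cam ridge at about 0.5: rises 1.2 mm, then snaps on by itself, dropping to 4 mm below the free height. Takes up to 0.17 N m. It drops in only over a cover that is down.
- latch_right (a joint): Angle of the right latch, rad: same build, sense and values as the left one (blade points to the unit's +y at 0, to its +x at 1.57).
- latch_left_axis (a point): Left latch's upright axis at the deck's top: x = -78, y = +52, z = 56 mm in the unit's frame. Wing: dark steel bar centred on the axis, 52 mm long, 8 mm thick, about 11 to 33 mm above this point when free (4 mm lower when locked), close in front of the cover's place. Under one half of it the cam blade, reaching 36 mm from the axis, 10 mm wide, 5 to 10 mm above when free; hub 19 mm diameter, 12 mm high.
- latch_left_blade (a point): Middle of the underside of the left latch's blade tip, 36 mm from the axis. In the unit's frame its height is about 60 to 62 mm when free, 57 mm when dropped into the locked detent (some 1 mm above the seated cover's top).
- latch_right_blade (a point): The same point of the right latch.
- latch_right_axis (a point): The same point of the right latch: x = -78, y = -52, z = 56 mm in the unit's frame; same sizes.
- tall_case: Bystander: objective canister, 42 mm diameter, 58 mm high, origin at its foot.
- mid_case: Bystander: objective canister, 42 mm diameter, 52 mm high, origin at its foot.
- short_case: Bystander: objective canister, 42 mm diameter, 46 mm high, origin at its foot.
- oil_bottle: Bystander: small brown bottle, 25 mm diameter, 52 mm high, origin at its foot.
- slide_pack: Bystander: carton of slides, 30 x 80 x 21 mm (long along its y), origin under its centre.
- lens_tissue: Bystander: flat booklet, 76 x 110 x 9 mm (long along its y), origin under its centre.
- large_dish: Bystander: flat round dish, 61 mm diameter, 15 mm high, origin under its centre.

How it is judged:
By the outcome, as a careful person would: the job done as asked, in the order asked, and still so for the second after the job is handed in, with the robot touching nothing.
It also fails if it takes over 67 s, if anything falls off the work surface, if the arm or the gripper's body presses on something with over 40 N, if the wrist force passes 120 N, or if a joint passes its speed limit or range.

## Robot

A 6-joint arm with a two-finger parallel gripper is mounted at the origin on a cart in front of the work surface, level with it; the furniture and walls round the work are solid. World frame = base frame: x ahead of the robot, y to its left, z up, the work surface at z = 0. Lengths are in m, angles in rad, forces in N, time in s.
With the tool pointing down it reaches from about 0.35 to 0.85 m from the base axis. Payload 8.1 kg.
Tool frame: the origin (TCP) lies at the centre of the arm's flange, where the gripper is bolted on; the fingertips stand 186 mm ahead of it and the grasp point (between the pads) lies 167 mm ahead of it; z points along the fingers, y is the line along which they close (so a half turn about z gives the same grasp; the last joint's range is limited). The gripper opens to 93 mm and grips with 3 to 60 N. Pads are 15 mm wide; open, the fingers measure 128 mm over their backs; the gripper's body (75 mm by 188 mm) begins 65 mm behind the grasp point.
Start: joints at [1.194, 0.13, 1.488, -0, 1.523, -0.085], TCP at [0.173, 0.575, 0.405] pointing down, gripper open.
Joint ranges: [-2.96, 2.96], [-0.89, 2.26], [0.02, 2.5], [-1.34, 4.48], [0, 2.73], [-2.66, 2.66]. Speed limits (rad/s): [2.39, 2.39, 2.79, 3.14, 3.14, 3.14].

## Interface

Orientations are given as a rotation vector (axis times angle).
In Python, from plant import read_state, read_camera, camera_params, robot gives the robot as it stands.
- The arm moves only by the tool carry_out, never from a script. Its argument "targets" is a list of rows, each an object of numbers: "hand": the opening in per cent of the stroke, from 0 (shut) to 100 (fully open); "x", "y", "z": the shift along the tool's x, y, z in m; "ax", "ay", "az": the turn, a rotation vector about the tool's x, y, z in rad. In form: [{"hand": .., "x": .., "y": .., "z": .., "ax": .., "ay": .., "az": ..}, ...]. A call has 1 to 8 rows; each row is the pose to reach, as a shift and turn from the pose commanded when the call began, along the tool's axes at that moment; what a row does not reach only later rows make up. A row lasts 1/8 s, in which the tool goes at most 62.5 mm and 10.7 degrees, less where a joint would pass 70% of its speed; a pose out of reach is approached as far as the arm can. A call with a gripper value outside its range is refused whole. The fingers move at their own pace and stop on an object; "newtons" is the grip in N (left out, the last holds). Time passes only in rows, so rows that repeat a pose let the fingers close. It gives the time, the measured TCP pose, the force, the opening and the grip force at its end, in the units of the state.
- read_state(): the state, without advancing time (a new reading comes with each control period).
- read_camera(name): name is "scene" or "side" or "wrist"; returns (picture, depth): 480x640x3 uint8, blue, green, red; 480x640 float32, m along the optical axis (not along the pixel's ray), 0 where there is no reading.
- camera_params(name): a dict with "fx", "fy", "cx", "cy" (pixels), "position" and "rotation" of the camera in the world. Camera axes: x right, y up, looking along -z (the intrinsics and any distortion apply to the point x, -y, -z); pixel columns grow to the right and rows downward; lengths in m; the calibration is good to about 2 mm. A picture is of the moment at which its call begins: read the wrist's pose just before it. camera_params takes no time and is no camera call; for the wrist camera it gives the pose at the moment of the call.
- robot.close_job(): hands the job in; it is judged then, once.
The state is a dict: "t": time; "q": joint angles; "dq": joint speeds; "joint_torque": joint torques, N m; "tool_pos": TCP position; "orientation": TCP orientation; "force": force on the tool from outside, world axes, zero at the start; "wrist_torque": the same for the moment, N m; "opening": finger opening in m; "gripper_force": force on a finger pad.
Only numpy, scipy, OpenCV 4.12 (cv2) and the standard library are available. Lean on these libraries where they do the work, as an engineer would, in place of code of your own. Each camera call takes 0.05 s, during which the arm holds its last target. There are 200 camera calls.

## Working session

There is one attempt and no reset: what is moved stays moved. The work goes in short steps, Python scripts to look and compute and a tool call to move; the robot and the scene stay as the last step left them, time stands still between calls to the robot, and variables do not carry over. Pictures are saved under pics/ and viewed, at most 10 in all, crops included, and the job is handed in when it is done.

Besides the shell and the picture viewer there is one more tool, called as a command line: name --argument value ..., lists and objects as JSON in quotes. carry_out: Moves the arm, as the interface text tells. Its arguments: {"type":"object","properties":{"targets":{"type":"array","items":{"type":"object","properties":{"hand":{"type":"number"},"x":{"type":"number"},"y":{"type":"number"},"z":{"type":"number"},"ax":{"type":"number"},"ay":{"type":"number"},"az":{"type":"number"}}}},"newtons":{"type":"number"}},"required":["targets"]}

```bash
mkdir -p pics; ls
python3 - <<'E'
from plant import *
import cv2,numpy as np
print(read_state())
for n in ["scene","side"]:
    p,d=read_camera(n);cv2.imwrite(f"pics/{n}0.png",p);np.savez(f"pics/{n}0.npz",p=p,d=d);print(n,camera_params(n))
E
```

```text
pics
{'t': 0.0, 'q': array([ 1.19357911e+00,  1.31151045e-01,  1.48925925e+00,  1.69338417e-05,
        1.52303040e+00, -8.53920062e-02]), 'dq': array([-5.23116092e-05, -7.75794332e-04, -1.67923537e-04, -4.53792852e-04,
        6.11115165e-04, -1.83591274e-04]), 'joint_torque': array([ 2.19823050e-04, -5.59864318e+01, -4.91738105e+01,  7.67602259e-02,
        3.59794346e-02, -9.35649041e-05]), 'tool_pos': array([0.17250604, 0.57442566, 0.4037042 ]), 'orientation': array([-4.56710211e-01, -3.10777204e+00,  2.81910336e-03]), 'force': array([ 0.26419314,  0.12335164, -0.5317689 ]), 'wrist_torque': array([ 0.01665646, -0.0274151 , -0.02110955]), 'gripper_force': 0.0, 'opening': 0.09275014648546277}
scene {'fx': 445.6980437742358, 'fy': 445.6980437742358, 'cx': 316.36990018992947, 'cy': 242.41872287047835, 'position': array([ 0.17594724, -0.61162684,  0.55192874]), 'rotation': array([ 0.9312139 , -0.24556174, -0.50377848])}
side {'fx': 578.9731500807163, 'fy': 578.9731500807163, 'cx': 315.64030778105115, 'cy': 236.54020423534996, 'position': array([0.54960135, 1.18676242, 0.65965838]), 'rotation': array([-0.01783437,  1.65138728,  2.65927075])}
```

View pics/scene0.png

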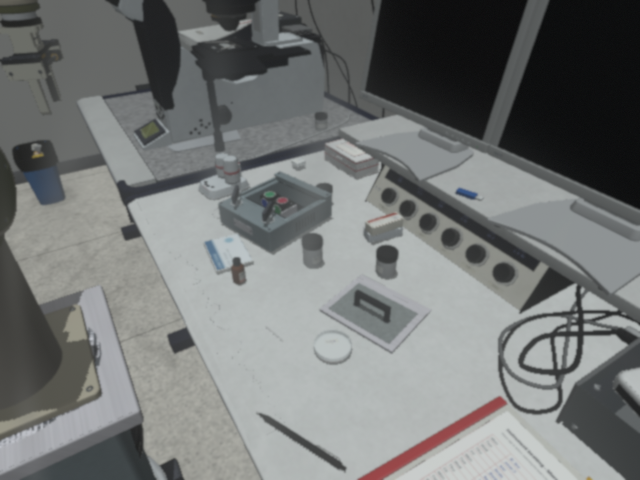

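View pics/side0.png

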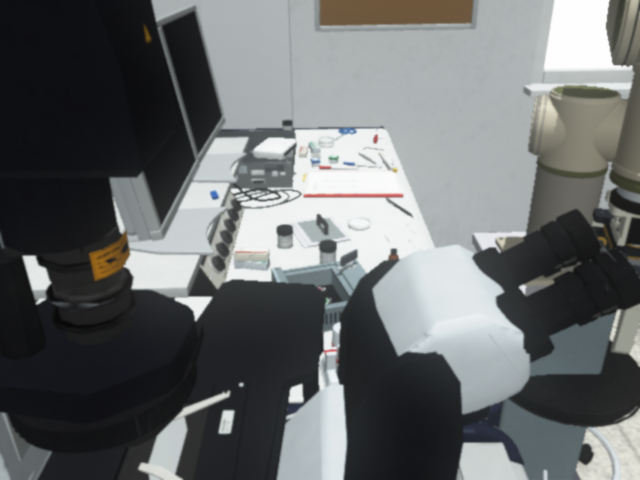

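The scene view shows the open unit at about (277,212), with the latches at (238,195) and (268,212). The cover lies at about (375,312), with its handle at (372,302). The canisters are at (313,250), (387,262) and (325,192), the bottle at (238,270) and the dish at (333,347). The side view is mostly blocked by the microscope.

```bash
cat > h.py <<'E'
from plant import *
import cv2,numpy as np
from scipy.spatial.transform import Rotation as R
def cloud(n,d,c):
    v,u=np.mgrid[0:480,0:640]
    P=np.stack([(u-c['cx'])/c['fx']*d,-(v-c['cy'])/c['fy']*d,-d],-1)
    return P@R.from_rotvec(c['rotation']).as_matrix().T+c['position']
def ray(c,u,v,z):
    r=R.from_rotvec(c['rotation']).apply([(u-c['cx'])/c['fx'],-(v-c['cy'])/c['fy'],-1.])
    return c['position']+r*(z-c['position'][2])/r[2]
E
python3 - <<'E'
from h import *
f=np.load('pics/scene0.npz');c=camera_params('scene');W=cloud('scene',f['d'],c)
for u,v in [(300,350),(372,302),(340,310),(405,320),(313,240),(387,250),(238,195),(268,212),(222,205),(262,242),(330,205),(285,180),(238,262),(228,255),(383,222),(325,188),(333,345),(228,165)]:
    print(u,v,W[v,u].round(3))
print('cover corners',[ray(c,u,v,.006).round(3) for u,v in [(364,275),(429,313),(391,349),(321,310)]])
s=read_state();T=R.from_rotvec(s['orientation']);print(T.as_matrix().round(3))
w=camera_params('wrist');print(w, T.inv().apply(w['position']-s['tool_pos']),(T.inv()*R.from_rotvec(w['rotation'])).as_matrix().round(3))
p=cv2.resize(f['p'][140:380,180:450],None,fx=2.5,fy=2.5,interpolation=cv2.INTER_CUBIC);cv2.imwrite('pics/c1.png',p)
E
```

```text
300 350 [ 0.394 -0.184  0.   ]
372 302 [ 0.534 -0.183  0.034]
340 310 [ 0.495 -0.146  0.006]
405 320 [ 0.576 -0.223  0.005]
313 240 [ 0.526 -0.003  0.058]
387 250 [ 0.633 -0.096  0.051]
238 195 [0.464 0.217 0.07 ]
268 212 [0.483 0.102 0.08 ]
222 205 [0.427 0.222 0.054]
262 242 [0.461 0.096 0.018]
330 205 [0.645 0.123 0.035]
285 180 [0.593 0.242 0.06 ]
238 262 [0.379 0.02  0.05 ]
228 255 [0.387 0.103 0.009]
383 222 [ 0.694 -0.006  0.043]
325 188 [0.666 0.18  0.046]
333 345 [ 0.438 -0.212  0.014]
228 165 [0.499 0.361 0.075]
cover corners [array([ 0.586, -0.091,  0.006]), array([ 0.621, -0.233,  0.006]), array([ 0.515, -0.261,  0.006]), array([ 0.467, -0.129,  0.006])]
[[-0.958  0.288 -0.001]
 [ 0.288  0.958 -0.002]
 [ 0.    -0.002 -1.   ]]
{'fx': 411.7223621951117, 'fy': 411.7223621951117, 'cx': 324.7189572741441, 'cy': 239.96510955158604, 'position': array([0.10256329, 0.59472913, 0.38247861]), 'rotation': array([-0.2310391 , -0.17060472,  1.27115071])} [ 0.07281445 -0.00066124  0.0213592 ] [[ 0.     0.964  0.265]
 [ 1.     0.    -0.001]
 [-0.001  0.265 -0.964]]
```

View pics/c1.png

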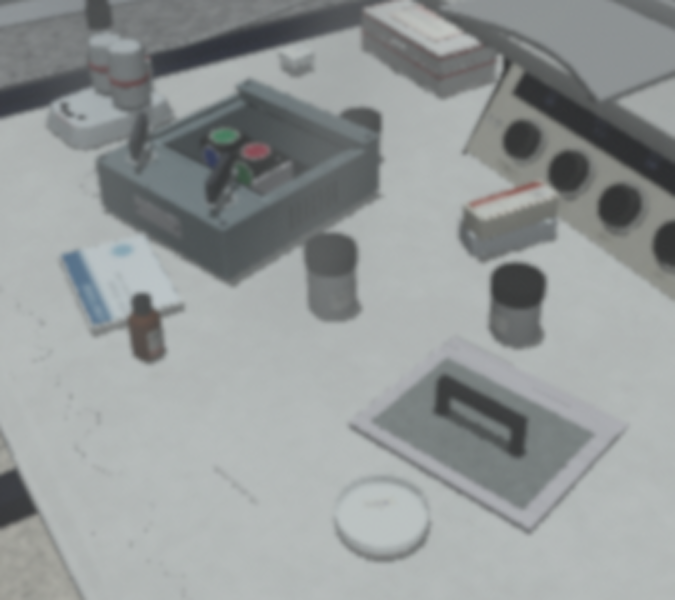

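The crop shows the cover's step edge facing +x, with the handle nearer the front. The left wing is upright across the deck. The right wing appears to point into the opening. I'll look from above next.

carry_out --targets '[{"hand": 100, "x": -0.46, "y": -0.462, "z": -0.066}, {"hand": 100, "x": -0.46, "y": -0.462, "z": -0.066}, {"hand": 100, "x": -0.46, "y": -0.462, "z": -0.066}, {"hand": 100, "x": -0.46, "y": -0.462, "z": -0.066}, {"hand": 100, "x": -0.46, "y": -0.462, "z": -0.066}, {"hand": 100, "x": -0.46, "y": -0.462, "z": -0.066}, {"hand": 100, "x": -0.46, "y": -0.462, "z": -0.066}, {"hand": 100, "x": -0.46, "y": -0.462, "z": -0.066}]'

```text
schema error: expected keys hand, x, y, z, ax, ay, az
```

carry_out --targets '[{"hand": 100, "x": -0.46, "y": -0.462, "z": -0.066, "ax": 0, "ay": 0, "az": 0}, {"hand": 100, "x": -0.46, "y": -0.462, "z": -0.066, "ax": 0, "ay": 0, "az": 0}, {"hand": 100, "x": -0.46, "y": -0.462, "z": -0.066, "ax": 0, "ay": 0, "az": 0}, {"hand": 100, "x": -0.46, "y": -0.462, "z": -0.066, "ax": 0, "ay": 0, "az": 0}, {"hand": 100, "x": -0.46, "y": -0.462, "z": -0.066, "ax": 0, "ay": 0, "az": 0}, {"hand": 100, "x": -0.46, "y": -0.462, "z": -0.066, "ax": 0, "ay": 0, "az": 0}, {"hand": 100, "x": -0.46, "y": -0.462, "z": -0.066, "ax": 0, "ay": 0, "az": 0}, {"hand": 100, "x": -0.46, "y": -0.462, "z": -0.066, "ax": 0, "ay": 0, "az": 0}]'

```text
t: 1.1
tool_pos: [0.4077, 0.1341, 0.4551]
orientation: [0.457, 3.108, 0.0]
force: [0.2, 0.9, 0.3]
opening: 0.0931
gripper_force: 0.0
```

Run:
```python
from h import *
c=camera_params('wrist');p,d=read_camera('wrist');cv2.imwrite('pics/w1.png',p);np.savez('pics/w1.npz',p=p,d=d,c=c)
```

```text
(no output)
```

View pics/w1.png

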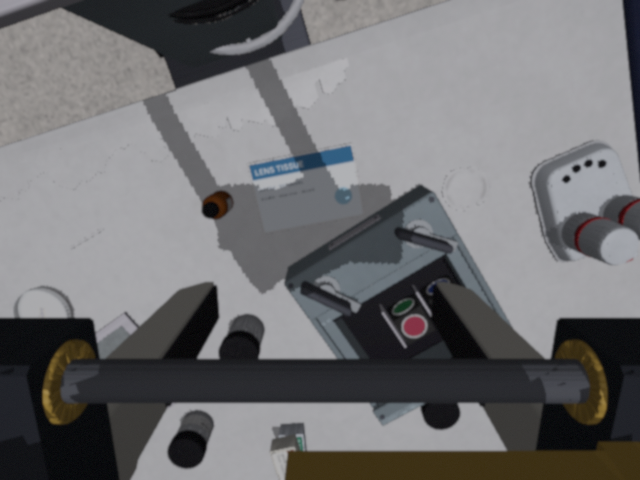

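The wrist view shows the unit's front edge running from (287,272) to (430,190). The wings run from about (398,230) to (452,247) and from (303,287) to (357,308). The bottle is at (215,205), the tissue booklet at (305,190), and canisters at (240,335) and (190,440). I'll measure these.

Run:
```python
from h import *
f=np.load('pics/w1.npz',allow_pickle=True);c=f['c'].item();d=f['d'];W=cloud('w',d,c)
a=ray(c,287,272,.056);b=ray(c,430,190,.056);print(a,b,np.linalg.norm(a-b),np.degrees(np.arctan2(*(b-a)[:2][::-1]))-90)
e=ray(c,497,290,.055);print('side',e,np.degrees(np.arctan2(*(e-b)[:2][::-1])))
# wing tops by height near latches
m=(W[...,2]>.072)&(W[...,2]<.1)&(d>0)
for n,(u0,v0,u1,v1) in dict(L=(385,215,470,265),Rr=(290,270,370,325)).items():
    q=W[v0:v1,u0:u1][m[v0:v1,u0:u1]]; print(n,len(q),q.mean(0).round(4),q.min(0).round(3),q.max(0).round(3))
    if len(q)>5:
        x=q[:,:2]-q[:,:2].mean(0);_,s,V=np.linalg.svd(x,full_matrices=False);k=x@V[0];print(np.degrees(np.arctan2(V[0][1],V[0][0])),np.ptp(k))
        h=q[np.argsort(k)];print(h[0],h[-1])
p=f['p'][170:340,270:480];cv2.imwrite('pics/c2.png',cv2.resize(p,None,fx=3.6,fy=3.4,interpolation=cv2.INTER_CUBIC))
```

```text
[0.45777907 0.08047039 0.056     ] [0.41955971 0.23149198 0.056     ] 0.15578266974784652 14.201792653639004
side [0.53568313 0.27303834 0.055     ] 19.686071158201674
L 677 [0.4543 0.21   0.0854] [0.44  0.188 0.072] [0.472 0.233 0.09 ]
57.16434761365736 0.05127517957091526
[0.44197515 0.18907289 0.07692785] [0.47016171 0.23190828 0.08707733]
Rr 718 [0.4832 0.1118 0.0838] [0.465 0.092 0.072] [0.504 0.131 0.09 ]
46.363632376924855 0.05143913545241519
[0.46632982 0.09319661 0.07618014] [0.50278239 0.12951379 0.08646287]
```

View pics/c2.png

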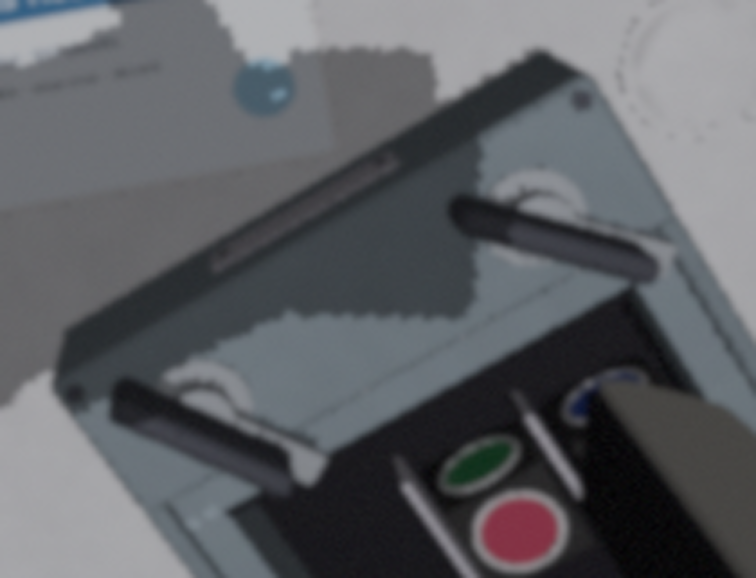

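Run:
```python
from h import *
f=np.load('pics/w1.npz',allow_pickle=True);c=f['c'].item();d=f['d'];W=cloud('w',d,c)
C=lambda u,v,z:ray(c,270+u/3.6,170+v/3.4,z)
yaw=lambda a,b:np.degrees(np.arctan2(*(b-a)[:2][::-1]))
a=C(75,392,.056);b=C(583,75,.056);print('deck',a,b,np.linalg.norm(a-b),yaw(a,b)-90)
a=C(150,500,.056);b=C(665,225,.056);print('deckback',a,b,np.linalg.norm(a-b),yaw(a,b)-90)
for n,p in dict(L=(540,215),R=(205,400)).items(): print('hub',n,C(*p,.06))
for n,(u0,v0,u1,v1) in dict(L=(385,215,470,265),Rr=(290,270,370,325)).items():
    q=W[v0:v1,u0:u1].reshape(-1,3); print(np.histogram(q[:,2],np.arange(.05,.1,.004))[0]); q=q[(q[:,2]>.0845)&(q[:,2]<.1)]
    r=cv2.minAreaRect((q[:,:2]*1000).astype(np.float32));print(n,len(q),r)
# deck plane points yaw: boundary of height>0.04 footprint
m=((W[...,2]>.05)&(W[...,2]<.062)).astype(np.uint8);m[330:]=0
n,l,s,_=cv2.connectedComponentsWithStats(m)
for i in range(1,n):
    if s[i,4]>1500:
        q=W[l==i]; print(s[i],np.median(q[:,2]),cv2.minAreaRect((q[:,:2]*1000).astype(np.float32)))
```

```text
deck [0.47200815 0.07977712 0.056     ] [0.42193835 0.23278625 0.056     ] 0.16099310006040182 18.119857966665506
deckback [0.51045825 0.08928499 0.056     ] [0.46932209 0.2441923  0.056     ] 0.16027619715761332 14.871846695176984
hub L [0.45576008 0.21264288 0.06      ]
hub R [0.48302204 0.11344737 0.06      ]
[ 497 1748    2   97  128   44   56   49   84  462    2    0]
L 511 ((456.0146179199219, 210.6382293701172), (51.08732604980469, 8.411277770996094), 56.998680114746094)
[ 345 1681   12  174  106   79   80   91  125  378    0    0]
Rr 454 ((484.78509521484375, 111.27684783935547), (51.23222351074219, 7.974180698394775), 46.61226272583008)
[ 284  191  229  139 7990] 0.05464937363001196 ((524.0119018554688, 176.3564453125), (167.4631805419922, 170.5820770263672), 16.167728424072266)
```

carry_out --targets '[{"hand": 100, "x": -0.1, "y": -0.145, "z": -0.015, "ax": 0, "ay": 0, "az": 0}, {"hand": 100, "x": -0.1, "y": -0.145, "z": -0.015, "ax": 0, "ay": 0, "az": 0}, {"hand": 100, "x": -0.1, "y": -0.145, "z": -0.015, "ax": 0, "ay": 0, "az": 0}, {"hand": 100, "x": -0.1, "y": -0.145, "z": -0.015, "ax": 0, "ay": 0, "az": 0}]'

```text
t: 1.65
tool_pos: [0.4618, -0.0343, 0.4697]
orientation: [-0.464, -3.106, 0.001]
force: [-0.0, -0.5, 0.5]
opening: 0.0927
gripper_force: 0.0
```

Run:
```python
from h import *
c=camera_params('wrist');p,d=read_camera('wrist');cv2.imwrite('pics/w2.png',p);np.savez('pics/w2.npz',p=p,d=d,c=c)
W=cloud('w',d,c)
m=(W[...,2]>.026)&(W[...,2]<.042)&(W[...,1]<-.1)&(W[...,0]>.48)&(W[...,0]<.6);q=W[m];print(len(q),q.mean(0) if len(q) else 0)
if len(q)>10: print(cv2.minAreaRect((q[:,:2]*1000).astype(np.float32)))
```

```text
343 [ 0.53246433 -0.16111195  0.03473581]
((533.7678833007812, -163.57809448242188), (10.13427448272705, 40.28340530395508), 18.985212326049805)
```

View pics/w2.png

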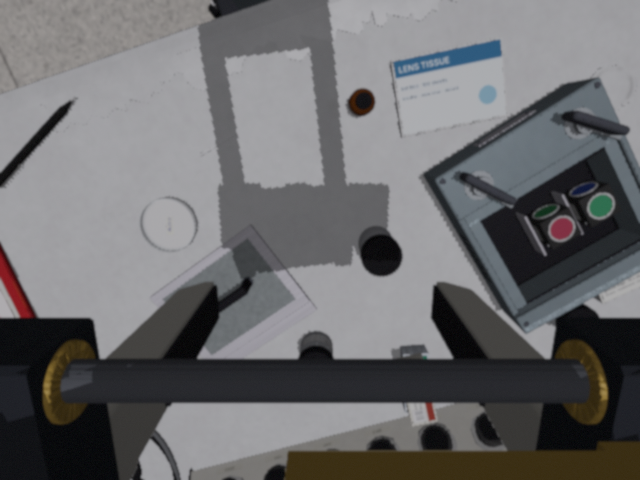

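The second wrist view shows the cover at (235,300), with its handle partly hidden by a finger at (230,295). The unit is at (540,190). It has yaw 16.2° and origin about (0.545, 0.183). Both wings sit between their end positions, the left at 49° and the right at 60°, so I'll swing them clear first.

```bash
cat >> h.py <<'E'
def go(g,yaw,tilt=0,frm=None):
    """shift+turn in tool axes bringing the grasp point to g with tool y at yaw deg, tilt deg about tool x"""
    y=np.radians(yaw);B=np.array([[-np.sin(y),np.cos(y),0],[np.cos(y),np.sin(y),0],[0,0,-1]]).T
    D=R.from_matrix(B)*R.from_rotvec([np.radians(tilt),0,0])
    p=np.array(g)-D.apply([0,0,.167])
    if frm is None: s=read_state();frm=(s['tool_pos'],R.from_rotvec(s['orientation']))
    S=frm[1].inv();print('shift',S.apply(p-frm[0]).round(4),'turn',(S*D).as_rotvec().round(3));return p,D
O=np.array([.5453,.1828,0]);Y=16.2
def U(x,y,z): return O+R.from_rotvec([0,0,np.radians(Y)]).apply([x,y,z])
E
python3 - <<'E'
from h import *
print(U(-.078,-.052,.09),U(-.078,.052,.09))
go([.4848,.1113,.140],-43.4); go([.4848,.1113,.0905],-43.4)
E
```

```text
[0.48490463 0.11110342 0.09      ] [0.45588956 0.21097397 0.09      ]
shift [0.0194 0.1445 0.1626] turn [-1.000e-03 -1.000e-03  2.033e+00]
shift [0.0193 0.1444 0.2121] turn [-1.000e-03 -1.000e-03  2.033e+00]
```

carry_out --targets '[{"hand": 45, "x": 0.019, "y": 0.144, "z": 0.1, "ax": 0, "ay": 0, "az": 2.033}, {"hand": 45, "x": 0.019, "y": 0.144, "z": 0.16, "ax": 0, "ay": 0, "az": 2.033}, {"hand": 45, "x": 0.019, "y": 0.144, "z": 0.16, "ax": 0, "ay": 0, "az": 2.033}, {"hand": 45, "x": 0.019, "y": 0.144, "z": 0.16, "ax": 0, "ay": 0, "az": 2.033}, {"hand": 45, "x": 0.019, "y": 0.144, "z": 0.16, "ax": 0, "ay": 0, "az": 2.033}, {"hand": 45, "x": 0.019, "y": 0.144, "z": 0.16, "ax": 0, "ay": 0, "az": 2.033}, {"hand": 45, "x": 0.019, "y": 0.144, "z": 0.16, "ax": 0, "ay": 0, "az": 2.033}, {"hand": 45, "x": 0.019, "y": 0.144, "z": 0.16, "ax": 0, "ay": 0, "az": 2.033}]'

```text
t: 2.7
tool_pos: [0.4836, 0.1137, 0.3098]
orientation: [-2.442, -1.976, 0.001]
force: [0.4, -0.0, 0.0]
opening: 0.042
gripper_force: 0.0
```

Run:
```python
from h import *
print(read_state()['tool_pos'],read_state()['q']);go([.4848,.1113,.0905],-43.4)
```

```text
[0.48362986 0.11366124 0.30978183] [ 1.27390763e-01 -8.39906686e-02  1.88215764e+00  5.18813368e-04
  1.34423838e+00  3.37505689e-01]
shift [-0.0021  0.0017  0.0523] turn [-0.001  0.     0.547]
```

carry_out --newtons 40 --targets '[{"hand": 45, "x": -0.002, "y": 0.001, "z": 0.01, "ax": 0, "ay": 0, "az": 0.547}, {"hand": 45, "x": -0.002, "y": 0.001, "z": 0.02, "ax": 0, "ay": 0, "az": 0.547}, {"hand": 45, "x": -0.002, "y": 0.001, "z": 0.03, "ax": 0, "ay": 0, "az": 0.547}, {"hand": 45, "x": -0.002, "y": 0.001, "z": 0.052, "ax": 0, "ay": 0, "az": 0.547}, {"hand": 45, "x": -0.002, "y": 0.001, "z": 0.052, "ax": 0, "ay": 0, "az": 0.547}, {"hand": 3, "x": -0.002, "y": 0.001, "z": 0.052, "ax": 0, "ay": 0, "az": 0.547}, {"hand": 3, "x": -0.002, "y": 0.001, "z": 0.052, "ax": 0, "ay": 0, "az": 0.547}, {"hand": 3, "x": -0.002, "y": 0.001, "z": 0.052, "ax": 0, "ay": 0, "az": 0.547}]'

```text
t: 3.7
tool_pos: [0.4855, 0.1098, 0.2589]
orientation: [2.882, 1.249, 0.002]
force: [-0.1, -0.4, -0.4]
opening: 0.0164
gripper_force: 0.0
```

Run:
```python
from h import *
s=read_state();print(s['tool_pos'],s['wrist_torque'],s['opening']);go([.4848,.1113,.0905],-43.4);go([.4848,.1113,.0905],17.5)
```

```text
[0.4854647  0.10978646 0.25888725] [-0.03437509  0.13176421  0.01441467] 0.016421611732274258
shift [ 0.0006 -0.0015  0.0014] turn [ 0.001 -0.001  0.004]
shift [ 0.0006 -0.0015  0.0014] turn [ 1.000e-03 -0.000e+00 -1.058e+00]
```

carry_out --newtons 40 --targets '[{"hand": 3, "x": 0, "y": 0, "z": 0, "ax": 0, "ay": 0, "az": 0}, {"hand": 3, "x": 0, "y": 0, "z": 0, "ax": 0, "ay": 0, "az": 0}, {"hand": 3, "x": 0, "y": 0, "z": 0, "ax": 0, "ay": 0, "az": -0.18}, {"hand": 3, "x": 0, "y": 0, "z": 0, "ax": 0, "ay": 0, "az": -0.36}, {"hand": 3, "x": 0, "y": 0, "z": 0, "ax": 0, "ay": 0, "az": -0.54}, {"hand": 3, "x": 0, "y": 0, "z": 0, "ax": 0, "ay": 0, "az": -0.72}, {"hand": 3, "x": 0, "y": 0, "z": 0, "ax": 0, "ay": 0, "az": -0.9}, {"hand": 3, "x": 0, "y": 0, "z": 0, "ax": 0, "ay": 0, "az": -1.06}]'

```text
t: 4.7
tool_pos: [0.4853, 0.1101, 0.2584]
orientation: [-1.849, -2.54, -0.003]
force: [1.8, 4.6, -5.0]
opening: 0.0076
gripper_force: 40.0
```

Run:
```python
from h import *
s=read_state();print(s['wrist_torque']);go([.4848,.1113,.0905],17.5);a=go([.4848,.1113,.140],17.5);go([.456,.2108,.140],-33)
```

```text
[ 0.80169095 -0.57019098 -0.00541258]
shift [ 0.0013 -0.0002  0.0009] turn [ 0.001 -0.001  0.007]
shift [ 0.0014 -0.0001 -0.0486] turn [ 0.001 -0.001  0.007]
shift [ 0.1049  0.0031 -0.0485] turn [ 0.001 -0.002  0.888]
```

carry_out --targets '[{"hand": 45, "x": 0, "y": 0, "z": 0, "ax": 0, "ay": 0, "az": 0}, {"hand": 45, "x": 0, "y": 0, "z": -0.002, "ax": 0, "ay": 0, "az": 0}, {"hand": 45, "x": 0, "y": 0, "z": -0.04, "ax": 0, "ay": 0, "az": 0}, {"hand": 45, "x": 0.045, "y": 0.001, "z": -0.048, "ax": 0, "ay": 0, "az": 0.18}, {"hand": 45, "x": 0.104, "y": 0.003, "z": -0.048, "ax": 0, "ay": 0, "az": 0.36}, {"hand": 45, "x": 0.104, "y": 0.003, "z": -0.048, "ax": 0, "ay": 0, "az": 0.54}, {"hand": 45, "x": 0.104, "y": 0.003, "z": -0.048, "ax": 0, "ay": 0, "az": 0.72}, {"hand": 45, "x": 0.104, "y": 0.003, "z": -0.048, "ax": 0, "ay": 0, "az": 0.888}]'

```text
t: 5.7
tool_pos: [0.4566, 0.2099, 0.3063]
orientation: [2.771, 1.48, 0.0]
force: [0.8, -0.2, -0.4]
opening: 0.0417
gripper_force: 0.0
```

Run:
```python
from h import *
c=camera_params('wrist');p,d=read_camera('wrist');np.savez('pics/w3.npz',p=p,d=d,c=c)
W=cloud('w',d,c);m=(W[...,2]>.08)&(W[...,2]<.096)
for n,ctr in dict(L=(.456,.2108),R=(.4848,.1113)).items():
    q=W[m&(np.hypot(W[...,0]-ctr[0],W[...,1]-ctr[1])<.03)];print(n,len(q), len(q)>5 and (q[:,2].max(),cv2.minAreaRect((q[:,:2]*1000).astype(np.float32))))
go([.456,.2108,.0905],-33)
```

```text
L 1483 (np.float64(0.09004723645082796), ((456.986083984375, 211.80999755859375), (51.14086151123047, 8.002952575683594), 56.920265197753906))
R 0 False
shift [ 0.0005 -0.0011  0.0488] turn [ 0.     0.    -0.022]
```

carry_out --newtons 40 --targets '[{"hand": 30, "x": 0.001, "y": -0.001, "z": 0.025, "ax": 0, "ay": 0, "az": 0}, {"hand": 25, "x": 0.001, "y": -0.001, "z": 0.049, "ax": 0, "ay": 0, "az": 0}, {"hand": 3, "x": 0.001, "y": -0.001, "z": 0.049, "ax": 0, "ay": 0, "az": 0}, {"hand": 3, "x": 0.001, "y": -0.001, "z": 0.049, "ax": 0, "ay": 0, "az": 0}, {"hand": 3, "x": 0.001, "y": -0.001, "z": 0.049, "ax": 0, "ay": 0, "az": 0}, {"hand": 3, "x": 0.001, "y": -0.001, "z": 0.049, "ax": 0, "ay": 0, "az": 0}, {"hand": 3, "x": 0.001, "y": -0.001, "z": 0.049, "ax": 0, "ay": 0, "az": -0.18}, {"hand": 3, "x": 0.001, "y": -0.001, "z": 0.049, "ax": 0, "ay": 0, "az": -0.36}]'

```text
t: 6.75
tool_pos: [0.4563, 0.2113, 0.2581]
orientation: [-2.447, -1.97, -0.0]
force: [-6.9, -0.3, 4.9]
opening: 0.0072
gripper_force: 40.0
```

Run:
```python
from h import *
s=read_state();print(s['wrist_torque'],s['q']);a=go([.4565,.2113,.0905],17.5);go([.4565,.2113,.140],17.5,0,a);go([.5386,-.1777,.14],19,0,a)
```

```text
[-0.04782209  1.13842367 -0.02378373] [ 3.31474989e-01 -9.06607532e-03  1.91003757e+00  3.50305940e-04
  1.24041664e+00  5.46515136e-01]
shift [0.0001 0.0002 0.0006] turn [ 0.    -0.    -0.521]
shift [ 0.      0.     -0.0495] turn [0. 0. 0.]
shift [-0.3957 -0.0387 -0.0495] turn [ 0.     0.    -0.026]
```

carry_out --targets '[{"hand": 3, "x": 0, "y": 0, "z": 0, "ax": 0, "ay": 0, "az": -0.18}, {"hand": 3, "x": 0, "y": 0, "z": 0, "ax": 0, "ay": 0, "az": -0.36}, {"hand": 3, "x": 0, "y": 0, "z": 0, "ax": 0, "ay": 0, "az": -0.521}, {"hand": 3, "x": 0, "y": 0, "z": 0, "ax": 0, "ay": 0, "az": -0.521}, {"hand": 45, "x": 0, "y": 0, "z": 0, "ax": 0, "ay": 0, "az": -0.521}, {"hand": 45, "x": 0, "y": 0, "z": -0.002, "ax": 0, "ay": 0, "az": -0.521}, {"hand": 45, "x": 0, "y": 0, "z": -0.04, "ax": 0, "ay": 0, "az": -0.521}, {"hand": 45, "x": 0, "y": 0, "z": -0.09, "ax": 0, "ay": 0, "az": -0.521}]'

```text
t: 7.75
tool_pos: [0.456, 0.2108, 0.3474]
orientation: [-1.866, -2.526, 0.003]
force: [1.2, -0.1, -0.6]
opening: 0.0405
gripper_force: 0.0
```

Run:
```python
from h import *
go([.5386,-.1777,.15],19)
```

```text
shift [-0.3956 -0.0351  0.0307] turn [-0.002  0.    -0.033]
```

carry_out --targets '[{"hand": 100, "x": -0.395, "y": -0.035, "z": 0.031, "ax": 0, "ay": 0, "az": -0.033}, {"hand": 100, "x": -0.395, "y": -0.035, "z": 0.031, "ax": 0, "ay": 0, "az": -0.033}, {"hand": 100, "x": -0.395, "y": -0.035, "z": 0.031, "ax": 0, "ay": 0, "az": -0.033}, {"hand": 100, "x": -0.395, "y": -0.035, "z": 0.031, "ax": 0, "ay": 0, "az": -0.033}, {"hand": 100, "x": -0.395, "y": -0.035, "z": 0.031, "ax": 0, "ay": 0, "az": -0.033}, {"hand": 100, "x": -0.395, "y": -0.035, "z": 0.031, "ax": 0, "ay": 0, "az": -0.033}, {"hand": 100, "x": -0.395, "y": -0.035, "z": 0.031, "ax": 0, "ay": 0, "az": -0.033}, {"hand": 100, "x": -0.395, "y": -0.035, "z": 0.031, "ax": 0, "ay": 0, "az": -0.033}]'

```text
t: 8.75
tool_pos: [0.5397, -0.1779, 0.3163]
orientation: [1.827, 2.556, -0.0]
force: [-0.5, -0.5, 0.6]
opening: 0.093
gripper_force: 0.0
```

Run:
```python
from h import *
c=camera_params('wrist');p,d=read_camera('wrist');cv2.imwrite('pics/w4.png',p);np.savez('pics/w4.npz',p=p,d=d,c=c)
W=cloud('w',d,c)
m=(W[...,2]>.031)&(W[...,2]<.042)&(np.hypot(W[...,0]-.5386,W[...,1]+.1777)<.06);q=W[m];print(len(q))
if len(q)>10: print(q[:,2].max(),cv2.minAreaRect((q[:,:2]*1000).astype(np.float32)))
m=(W[...,2]>.003)&(W[...,2]<.012)&(np.hypot(W[...,0]-.55,W[...,1]+.1777)<.11);q=W[m];print(len(q),cv2.minAreaRect((q[:,:2]*1000).astype(np.float32)))
go([.5386,-.1777,.034],19)
S=camera_params('scene');p,d=read_camera('scene');W=cloud('s',d,S);m=(W[...,2]>.08)&(W[...,2]<.096)
for n,ctr in dict(L=(.456,.2108),R=(.4848,.1113)).items():
    q=W[m&(np.hypot(W[...,0]-ctr[0],W[...,1]-ctr[1])<.03)];print(n,len(q), len(q)>5 and (q[:,2].max(),cv2.minAreaRect((q[:,:2]*1000).astype(np.float32))))
```

```text
1580
0.03768623069095317 ((538.8560180664062, -177.44564819335938), (9.834846496582031, 69.74984741210938), 18.578067779541016)
30860 ((542.177490234375, -176.69244384765625), (205.4622039794922, 149.67926025390625), 18.800607681274414)
shift [-0.0007 -0.0013  0.1152] turn [ 0. -0. -0.]
L 84 (np.float64(0.08941182957703231), ((455.75823974609375, 208.67259216308594), (8.827510833740234, 48.9597282409668), 16.00074577331543))
R 96 (np.float64(0.08933362971621905), ((484.5563659667969, 108.70437622070312), (7.958491325378418, 49.562156677246094), 17.350021362304688))
```

View pics/w4.png

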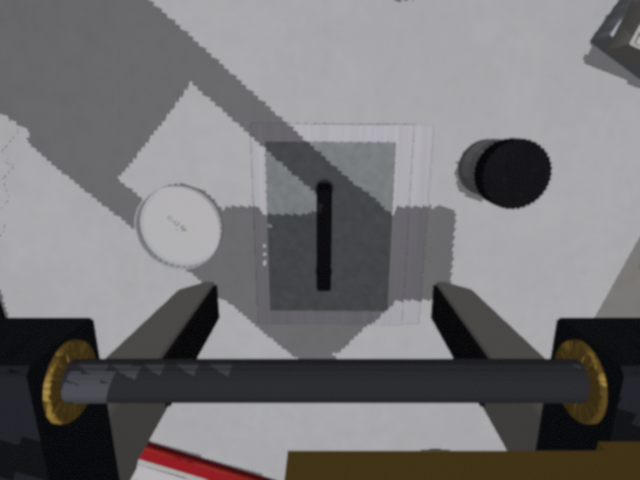

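The wrist view shows the handle bar between (324,185) and (324,288). The step edge is on the right at u≈400–432 (+x), the dish is at (180,225) and a canister at (512,172). Both latches are free, so I'll grasp the cover.

carry_out --newtons 55 --targets '[{"hand": 45, "x": -0.001, "y": -0.001, "z": 0.03, "ax": 0, "ay": 0, "az": 0}, {"hand": 45, "x": -0.001, "y": -0.001, "z": 0.05, "ax": 0, "ay": 0, "az": 0}, {"hand": 40, "x": -0.001, "y": -0.001, "z": 0.07, "ax": 0, "ay": 0, "az": 0}, {"hand": 40, "x": -0.001, "y": -0.001, "z": 0.09, "ax": 0, "ay": 0, "az": 0}, {"hand": 30, "x": -0.001, "y": -0.001, "z": 0.117, "ax": 0, "ay": 0, "az": 0}, {"hand": 30, "x": -0.001, "y": -0.001, "z": 0.117, "ax": 0, "ay": 0, "az": 0}, {"hand": 5, "x": -0.001, "y": -0.001, "z": 0.117, "ax": 0, "ay": 0, "az": 0}, {"hand": 5, "x": -0.001, "y": -0.001, "z": 0.117, "ax": 0, "ay": 0, "az": 0}]'

```text
t: 9.85
tool_pos: [0.5397, -0.1782, 0.2005]
orientation: [1.821, 2.557, 0.001]
force: [-0.5, -0.3, 0.5]
opening: 0.0172
gripper_force: 0.0
```

carry_out --newtons 55 --targets '[{"hand": 5, "x": 0, "y": 0, "z": 0, "ax": 0, "ay": 0, "az": 0}, {"hand": 5, "x": 0, "y": 0, "z": 0, "ax": 0, "ay": 0, "az": 0}, {"hand": 5, "x": 0, "y": 0, "z": 0, "ax": 0, "ay": 0, "az": 0}]'

```text
t: 10.22
tool_pos: [0.5394, -0.1782, 0.2003]
orientation: [1.822, 2.557, 0.0]
force: [-2.3, 0.5, 6.3]
opening: 0.0094
gripper_force: 55.0
```

Run:
```python
from h import *
s=read_state();print(s['tool_pos'],s['wrist_torque'],s['opening'],s['gripper_force'])
frm=(s['tool_pos'],R.from_rotvec(s['orientation']))
print('g',s['tool_pos']+frm[1].apply([0,0,.167]))
# cover origin z=0: offset of handle in cover frame (-.012,0,.032); actual grip point z
def pose(back,tilt,yaw=Y):   # back edge (unit frame) -> grasp point & go
    t=np.radians(tilt);zg=(s['tool_pos']+frm[1].apply([0,0,.167]))[2]
    v=np.array([-.075,0,zg]); v=R.from_rotvec([0,t,0]).apply(v)
    return go(U(*(np.array(back)+v)),yaw,tilt,frm)
pose((.04,0,.16),0); pose((.055,0,.09),12)
```

```text
[ 0.53942373 -0.17822183  0.20028987] [-0.08086951  0.35730012 -0.10981022] 0.009420196207967947 54.99739050865173
g [ 0.53967993 -0.17835964  0.03329013]
shift [ 0.3408  0.0887 -0.1603] turn [0.001 0.001 0.05 ]
shift [ 0.338   0.1468 -0.1015] turn [0.211 0.006 0.05 ]
```

carry_out --newtons 58 --targets '[{"hand": 5, "x": 0, "y": 0, "z": -0.02, "ax": 0, "ay": 0, "az": 0}, {"hand": 5, "x": 0, "y": 0, "z": -0.06, "ax": 0, "ay": 0, "az": 0}, {"hand": 5, "x": 0.0, "y": 0, "z": -0.11, "ax": 0, "ay": 0, "az": 0}, {"hand": 5, "x": 0.03, "y": 0.005, "z": -0.15, "ax": 0, "ay": 0, "az": 0.05}, {"hand": 5, "x": 0.08, "y": 0.02, "z": -0.16, "ax": 0.05, "ay": 0, "az": 0.05}, {"hand": 5, "x": 0.13, "y": 0.035, "z": -0.16, "ax": 0.1, "ay": 0, "az": 0.05}, {"hand": 5, "x": 0.18, "y": 0.05, "z": -0.16, "ax": 0.15, "ay": 0, "az": 0.05}, {"hand": 5, "x": 0.23, "y": 0.06, "z": -0.16, "ax": 0.211, "ay": 0, "az": 0.05}]'

```text
t: 11.22
tool_pos: [0.5199, 0.0608, 0.3597]
orientation: [-1.806, -2.405, 0.261]
force: [0.5, -0.2, -6.2]
opening: 0.0094
gripper_force: 58.0
```

```bash
cat >> h.py <<'E'
def pose(back,tilt,yaw=Y,zg=.0333,slip=0,frm=None,xg=-.075):
    """tool target putting the held cover's back edge at 'back' (unit frame), cover tilted by tilt deg; slip = cover tilt minus tool tilt"""
    v=R.from_rotvec([0,np.radians(tilt),0]).apply([xg,0,zg])
    return go(U(*(np.array(back)+v)),yaw,tilt-slip,frm)
E
python3 - <<'E'
from h import *
s=read_state();print(s['tool_pos'],s['force'],s['wrist_torque'],s['opening'],s['gripper_force'])
pose((.04,0,.13),12);pose((.05,0,.09),12)
S=camera_params('scene');p,d=read_camera('scene');np.savez('pics/s2.npz',p=p,d=d)
cv2.imwrite('pics/s2.png',cv2.resize(p[100:320,180:450],None,fx=2.9,fy=2.7,interpolation=cv2.INTER_CUBIC))
E
```

```text
[0.51988978 0.06082935 0.3596889 ] [ 0.51630686 -0.17734917 -6.2140504 ] [ 0.05917394 -0.29006483  0.03654987] 0.009396889891256274 57.98712372779846
shift [0.1101 0.069  0.0031] turn [-0.003  0.005 -0.001]
shift [0.1103 0.0872 0.0401] turn [-0.003  0.005 -0.001]
```

View pics/s2.png

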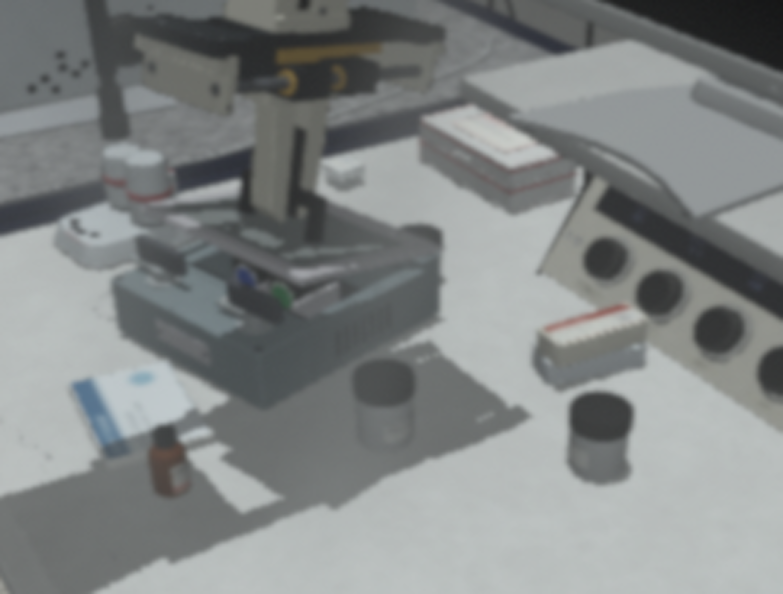

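The crop shows the cover held level over the unit's right half with its front raised, and both wings free. I'll check the held tilt by fitting a plane to the depth.

Run:
```python
from h import *
f=np.load('pics/s2.npz');S=camera_params('scene');W=cloud('s',f['d'],S)
s=read_state();T=R.from_rotvec(s['orientation']);q=T.inv().apply((W-s['tool_pos']).reshape(-1,3))  # tool coords: x=cover y, y=cover x, z down
c=np.stack([q[:,1]-.012,q[:,0],.0333+.167-q[:,2]],1) # cover frame
m=(np.abs(c[:,2]-.006)<.012)&(np.abs(c[:,0])<.07)&(np.abs(c[:,1])<.08)&(np.abs(c[:,1])>.0)&(f['d'].ravel()>0)
c=c[m];print(len(c))
for k in range(4):
    A=np.c_[c[:,:2],np.ones(len(c))];x=np.linalg.lstsq(A,c[:,2],rcond=None)[0];r=c[:,2]-A@x;c=c[np.abs(r)<max(.0015,1.5*r.std())] if k<3 else c
print(x,r.std(),len(c));print('slopes deg',np.degrees(x[:2]));print(c.min(0),c.max(0),cv2.minAreaRect((c[:,:2]*1000).astype(np.float32)))
```

```text
1717
[ 0.00285344 -0.00120352  0.00612627] 0.0005133370917453964 1367
slopes deg [ 0.16348983 -0.06895656]
[-0.06451821 -0.07988686  0.00456375] [0.05919431 0.06901283 0.00738925] ((-2.7886734008789062, -5.375335693359375), (123.72541046142578, 148.84266662597656), 0.12980806827545166)
```

carry_out --targets '[{"hand": 5, "x": 0.04, "y": 0.025, "z": 0.0, "ax": 0, "ay": 0.003, "az": 0}, {"hand": 5, "x": 0.08, "y": 0.05, "z": 0.0, "ax": 0, "ay": 0.005, "az": 0}, {"hand": 5, "x": 0.109, "y": 0.075, "z": 0.015, "ax": 0, "ay": 0.005, "az": 0}, {"hand": 5, "x": 0.109, "y": 0.085, "z": 0.03, "ax": 0, "ay": 0.005, "az": 0}, {"hand": 5, "x": 0.109, "y": 0.087, "z": 0.042, "ax": 0, "ay": 0.005, "az": 0}, {"hand": 5, "x": 0.109, "y": 0.087, "z": 0.045, "ax": 0, "ay": 0.005, "az": 0}]'

```text
t: 12.02
tool_pos: [0.5622, 0.1835, 0.2951]
orientation: [-1.805, -2.4, 0.258]
force: [-0.2, 0.2, -6.4]
opening: 0.0093
gripper_force: 58.0
```

Run:
```python
from h import *
s=read_state();print(s['tool_pos'],s['force'],s['wrist_torque'])
pose((.050,0,.08),12);pose((.057,0,.053),12);pose((.072,0,.053),12)
c=camera_params('wrist');p,d=read_camera('wrist');np.savez('pics/w5.npz',p=p,d=d,c=c)
S=camera_params('scene');P,D=read_camera('scene');np.savez('pics/s3.npz',p=P,d=D)
cv2.imwrite('pics/v5.png',np.vstack([cv2.resize(p[:330],(600,310)),cv2.resize(P[130:260,200:400],(600,290),interpolation=cv2.INTER_CUBIC)]))
```

```text
[0.56219412 0.1834553  0.29512552] [-0.18860662  0.24959431 -6.40314487] [ 0.0302624  -0.24664215 -0.04490301]
shift [0.0041 0.0026 0.0031] turn [-0.004  0.    -0.002]
shift [0.0041 0.0152 0.028 ] turn [-0.004  0.    -0.002]
shift [0.0041 0.0298 0.0249] turn [-0.004  0.    -0.002]
```

View pics/v5.png

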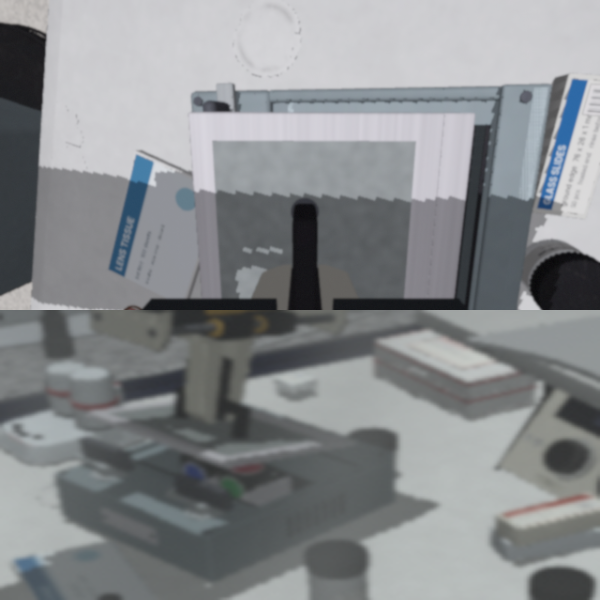

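The top half shows the cover over the opening. Its back edge is at u≈475, and the unit's lip lies beyond it at u≈490–530. The unit's left side is at v≈90 and the cover's left edge at v≈115. The scene strip shows the cover clear of both wings. I'll measure the lateral gap in this one view.

Run:
```python
from h import *
f=np.load('pics/w5.npz',allow_pickle=True);c=f['c'].item();d=f['d'];W=cloud('w',d,c)
Q=R.from_rotvec([0,0,-np.radians(Y)]).apply((W-O).reshape(-1,3)).reshape(480,640,3);Q[320:]=0
x,y,z=Q[...,0],Q[...,1],Q[...,2]
s=read_state();T=R.from_rotvec(s['orientation']);g=T.apply([0,0,.167])+s['tool_pos'];gu=R.from_rotvec([0,0,-np.radians(Y)]).apply(g-O);print('g unit',gu)
t=12
def edge(m,lab):
    xs=x[m];ys=y[m];o=[]
    for a in np.arange(-.045,.045,.01):
        k=(xs>=a)&(xs<a+.01)
        if k.sum()>5:o.append((a+.005,np.percentile(ys[k],99.5)))
    o=np.array(o);print(lab,np.polyfit(o[:,0],o[:,1],1) if len(o)>2 else o, o[:,1].round(4))
zc=gu[2]-.0333*np.cos(np.radians(t))+.006 - (x-gu[0])*np.tan(np.radians(t)) 
edge((np.abs(z-zc-.006)<.008)&(np.abs(y)<.1)&(z>.07),'cover left')
edge((z>.051)&(z<.058)&(y>.07)&(y<.1),'unit left')
m=(z>.06)&(z<.068)&(x>.05)&(x<.1)&(np.abs(y)<.09);print('lip x',np.percentile(x[m],[1,99]),'z',np.median(z[m]),m.sum())
m=(np.abs(z-zc)<.012)&(x>.02)&(x<.06)&(z>.07)&(np.abs(y)<.075);print('cover back x',np.percentile(x[m],99.5),z[m][x[m]>np.percentile(x[m],98)].mean(),'pred', gu[0]+.075*np.cos(.21)+-.0333*np.sin(.21))
```

```text
g unit [-0.01830621 -0.00405165  0.13296617]
cover left [0.01255516 0.06101474] [0.0664 0.0554 0.0582 0.0612 0.0567 0.07   0.0583]
unit left [0.00105685 0.0848083 ] [0.0846 0.085  0.0848 0.0846 0.085  0.0848 0.0849 0.0849 0.0847]
lip x [0.06359662 0.08492735] z 0.06175759265371069 11369
cover back x 0.0477945700193599 0.0858054771872382 pred 0.04810439308474222
```

Run:
```python
from h import *
f=np.load('pics/w5.npz',allow_pickle=True);c=f['c'].item();d=f['d'];W=cloud('w',d,c)
Q=R.from_rotvec([0,0,-np.radians(Y)]).apply((W-O).reshape(-1,3)).reshape(480,640,3);Q[320:]=0
x,y,z=Q[...,0],Q[...,1],Q[...,2]
for a in np.arange(-.06,.045,.01):
    m=(x>=a)&(x<a+.01)&(z>.072)&(y<.1)&(y>.03);print(round(a,3),m.sum(),np.percentile(y[m],[50,98,99.8]).round(4) if m.sum() else '',np.median(z[m]).round(4))
```

```text
-0.06 2437 [0.0519 0.0712 0.0716] 0.1106
-0.05 2456 [0.0519 0.0711 0.0716] 0.1084
-0.04 2564 [0.051  0.0708 0.0716] 0.1063
-0.03 2799 [0.0486 0.0707 0.0715] 0.1043
-0.02 2837 [0.0485 0.0707 0.0715] 0.1021
-0.01 2446 [0.0518 0.0711 0.0715] 0.0997
0.0 2553 [0.0506 0.0707 0.0715] 0.0976
0.01 3450 [0.0576 0.0703 0.0711] 0.0959
0.02 2534 [0.0505 0.0703 0.0711] 0.0931
0.03 2318 [0.0516 0.0706 0.0711] 0.0896
0.04 1880 [0.0517 0.0704 0.0711] 0.0868
```

carry_out --targets '[{"hand": 5, "x": 0.0037, "y": 0.003, "z": 0.003, "ax": 0, "ay": 0, "az": -0.002}, {"hand": 5, "x": 0.0037, "y": 0.007, "z": 0.012, "ax": 0, "ay": 0, "az": -0.002}, {"hand": 5, "x": 0.0037, "y": 0.012, "z": 0.02, "ax": 0, "ay": 0, "az": -0.002}, {"hand": 5, "x": 0.0037, "y": 0.0145, "z": 0.0275, "ax": 0, "ay": 0, "az": -0.002}, {"hand": 5, "x": 0.0037, "y": 0.0145, "z": 0.0275, "ax": 0, "ay": 0, "az": -0.002}]'

```text
t: 12.75
tool_pos: [0.5695, 0.1903, 0.265]
orientation: [-1.801, -2.403, 0.257]
force: [0.2, 0.5, -7.1]
opening: 0.0093
gripper_force: 58.0
```

Run:
```python
from h import *
s=read_state();print(s['tool_pos'],s['force'],s['wrist_torque'])
pose((.057,-.0004,.053),12);pose((.072,-.0004,.053),12);pose((.072,-.0004,.052),12)
```

```text
[0.56946534 0.19034616 0.26500305] [ 0.22245514  0.48763013 -7.06806624] [ 0.02152773 -0.21194261  0.05485358]
shift [-0.0009  0.0001  0.0005] turn [-0.004  0.     0.001]
shift [-0.0009  0.0147 -0.0027] turn [-0.004  0.     0.001]
shift [-0.0009  0.0149 -0.0017] turn [-0.004  0.     0.001]
```

carry_out --targets '[{"hand": 5, "x": -0.0007, "y": 0.004, "z": -0.0006, "ax": 0, "ay": 0, "az": 0.001}, {"hand": 5, "x": -0.0007, "y": 0.008, "z": -0.0012, "ax": 0, "ay": 0, "az": 0.001}, {"hand": 5, "x": -0.0007, "y": 0.012, "z": -0.0018, "ax": 0, "ay": 0, "az": 0.001}, {"hand": 5, "x": -0.0007, "y": 0.0147, "z": -0.0022, "ax": 0, "ay": 0, "az": 0.001}, {"hand": 5, "x": -0.0007, "y": 0.0147, "z": -0.0022, "ax": 0, "ay": 0, "az": 0.001}]'

```text
t: 13.38
tool_pos: [0.5845, 0.194, 0.2653]
orientation: [-1.803, -2.403, 0.254]
force: [1.6, -0.4, -8.1]
opening: 0.0093
gripper_force: 58.0
```

Run:
```python
from h import *
s=read_state();print(s['tool_pos'],s['force'],s['wrist_torque'])
for t in (12,8,4,0,-.5): pose((.072,-.0004,.0515 if t>0 else .050),t)
```

```text
[0.58445923 0.19401542 0.26529382] [ 1.5768145  -0.36728504 -8.12495114] [ 0.02739944 -0.32234826  0.02621551]
shift [-0.0002  0.      0.0023] turn [-0.001  0.     0.   ]
shift [-0.0002 -0.0137  0.0081] turn [-0.071  0.     0.   ]
shift [-0.0002 -0.0271  0.0147] turn [-0.141  0.     0.   ]
shift [-0.0002 -0.0396  0.0238] turn [-0.211  0.     0.   ]
shift [-0.0002 -0.0412  0.0248] turn [-0.22  0.    0.  ]
```

carry_out --targets '[{"hand": 5, "x": 0, "y": -0.007, "z": 0.0045, "ax": -0.036, "ay": 0, "az": 0}, {"hand": 5, "x": 0, "y": -0.0137, "z": 0.0081, "ax": -0.071, "ay": 0, "az": 0}, {"hand": 5, "x": 0, "y": -0.0205, "z": 0.0114, "ax": -0.106, "ay": 0, "az": 0}, {"hand": 5, "x": 0, "y": -0.0271, "z": 0.0147, "ax": -0.141, "ay": 0, "az": 0}, {"hand": 5, "x": 0, "y": -0.0335, "z": 0.019, "ax": -0.176, "ay": 0, "az": 0}, {"hand": 5, "x": 0, "y": -0.0375, "z": 0.022, "ax": -0.2, "ay": 0, "az": 0}, {"hand": 5, "x": 0, "y": -0.0396, "z": 0.0238, "ax": -0.211, "ay": 0, "az": 0}, {"hand": 5, "x": 0, "y": -0.0396, "z": 0.0238, "ax": -0.211, "ay": 0, "az": 0}]'

```text
t: 14.38
tool_pos: [0.5423, 0.1817, 0.2506]
orientation: [1.886, 2.513, -0.0]
force: [-0.2, -0.2, -6.5]
opening: 0.0096
gripper_force: 58.0
```

Run:
```python
from h import *
s=read_state();print(s['tool_pos'],s['force'],s['wrist_torque'])
pose((.072,0,.05),0)
c=camera_params('wrist');p,d=read_camera('wrist');np.savez('pics/w6.npz',p=p,d=d,c=c);W=cloud('w',d,c)
Q=R.from_rotvec([0,0,-np.radians(Y)]).apply((W-O).reshape(-1,3)).reshape(480,640,3);Q[320:]=0
x,y,z=Q[...,0],Q[...,1],Q[...,2]
for a in np.arange(-.07,.075,.01):
    m=(x>=a)&(x<a+.01)&(y<.072)&(y>.045);print(round(a,3),m.sum(),np.median(z[m]).round(4))
```

```text
[0.54226216 0.18170029 0.25062775] [-0.15669921 -0.16257574 -6.51668929] [-0.03732378  0.1165625  -0.01211214]
shift [0.0002 0.0002 0.0003] turn [0. 0. 0.]
-0.07 1827 0.0549
-0.06 1544 0.0544
-0.05 1575 0.0551
-0.04 1583 0.0552
-0.03 1571 0.0552
-0.02 1589 0.0552
-0.01 1580 0.0551
0.0 1564 0.0551
0.01 1578 0.0551
0.02 1572 0.0551
0.03 1579 0.0551
0.04 1557 0.0549
0.05 1453 0.0546
0.06 2193 0.0607
0.07 1711 0.0618
```

carry_out --targets '[{"hand": 5, "x": 0, "y": 0, "z": 0.001, "ax": 0, "ay": 0, "az": 0}, {"hand": 5, "x": 0, "y": 0, "z": 0.0015, "ax": 0, "ay": 0, "az": 0}, {"hand": 30, "x": 0, "y": 0, "z": 0.001, "ax": 0, "ay": 0, "az": 0}, {"hand": 35, "x": 0, "y": 0, "z": 0.0, "ax": 0, "ay": 0, "az": 0}, {"hand": 35, "x": 0, "y": 0, "z": -0.02, "ax": 0, "ay": 0, "az": 0}, {"hand": 35, "x": 0, "y": 0, "z": -0.06, "ax": 0, "ay": 0, "az": 0}]'

```text
t: 15.18
tool_pos: [0.5418, 0.1816, 0.3106]
orientation: [-1.885, -2.511, 0.004]
force: [0.2, 0.6, -0.1]
opening: 0.0327
gripper_force: 0.0
```

Run:
```python
from h import *
s=read_state();print(s['tool_pos'],s['force'],s['opening'])
a=go(U(-.078,.052,.140),16.2);a=go(U(-.078,.052,.0915),16.2)
c=camera_params('wrist');p,d=read_camera('wrist');np.savez('pics/w7.npz',p=p,d=d,c=c);W=cloud('w',d,c)
Q=R.from_rotvec([0,0,-np.radians(Y)]).apply((W-O).reshape(-1,3)).reshape(480,640,3);Q[320:]=0
x,y,z=Q[...,0],Q[...,1],Q[...,2]
for a in (-.07,-.05,-.03,0,.03,.05):
    m=(x>=a)&(x<a+.01)&(y<.072)&(y>.045);print(a,m.sum(),np.median(z[m]).round(4))
m=(z>.08)&(z<.096)&(x<-.06)&(x>-.1)&(y>.02)&(y<.09);q=Q[m];print(len(q),cv2.minAreaRect((q[:,:2]*1000).astype(np.float32)) if len(q) else 0)
```

```text
[0.5417552  0.18158408 0.31059749] [ 0.1783462   0.59531813 -0.07076873] 0.03273617849411378
shift [ 0.0522 -0.0742  0.0038] turn [-0.003  0.     0.   ]
shift [ 0.0522 -0.0741  0.0523] turn [-0.003  0.     0.   ]
-0.07 1008 0.055
-0.05 878 0.0546
-0.03 882 0.0549
0 892 0.0549
0.03 888 0.055
0.05 844 0.0546
1952 ((-77.27713012695312, 52.14337921142578), (8.911492347717285, 51.49497985839844), 1.9776545763015747)
```

carry_out --newtons 40 --targets '[{"hand": 30, "x": 0.03, "y": -0.04, "z": 0.0, "ax": 0, "ay": 0, "az": -0.015}, {"hand": 30, "x": 0.0522, "y": -0.0735, "z": 0.0, "ax": 0, "ay": 0, "az": -0.015}, {"hand": 30, "x": 0.0522, "y": -0.0735, "z": 0.02, "ax": 0, "ay": 0, "az": -0.015}, {"hand": 30, "x": 0.0522, "y": -0.0735, "z": 0.0515, "ax": 0, "ay": 0, "az": -0.015}, {"hand": 3, "x": 0.0522, "y": -0.0735, "z": 0.0515, "ax": 0, "ay": 0, "az": -0.015}, {"hand": 3, "x": 0.0522, "y": -0.0735, "z": 0.0515, "ax": 0, "ay": 0, "az": -0.015}, {"hand": 3, "x": 0.0522, "y": -0.0735, "z": 0.0515, "ax": 0, "ay": 0, "az": -0.015}, {"hand": 3, "x": 0.0522, "y": -0.0735, "z": 0.0515, "ax": 0, "ay": 0, "az": -0.015}]'

```text
t: 16.23
tool_pos: [0.4569, 0.2112, 0.2605]
orientation: [-1.866, -2.526, 0.002]
force: [-9.5, -2.9, 6.6]
opening: 0.0078
gripper_force: 40.0
```

Run:
```python
from h import *
s=read_state();print(s['tool_pos'],s['force'],s['wrist_torque'],s['opening'],s['q'])
a=go(U(-.078,.052,.0905),16.2);go(U(-.078,.052,.0905),-73.8)
```

```text
[0.45693434 0.21122557 0.26054566] [-9.49643775 -2.89367941  6.57307579] [-0.57245832  1.6150705  -0.02007839] 0.007815359071694433 [ 3.31167823e-01 -9.76147422e-03  1.90595246e+00 -1.25952175e-04
  1.24686104e+00  3.29669893e-02]
shift [ 0.0001 -0.0011  0.003 ] turn [-0.001  0.     0.015]
shift [ 0.0001 -0.0011  0.003 ] turn [-1.000e-03  1.000e-03  1.586e+00]
```

carry_out --newtons 40 --targets '[{"hand": 3, "x": 0, "y": -0.001, "z": 0, "ax": 0, "ay": 0, "az": 0.18}, {"hand": 3, "x": 0, "y": -0.001, "z": 0, "ax": 0, "ay": 0, "az": 0.36}, {"hand": 3, "x": 0, "y": -0.001, "z": -0.0005, "ax": 0, "ay": 0, "az": 0.54}, {"hand": 3, "x": 0, "y": -0.001, "z": -0.0005, "ax": 0, "ay": 0, "az": 0.72}, {"hand": 3, "x": 0, "y": -0.001, "z": 0.0, "ax": 0, "ay": 0, "az": 0.9}, {"hand": 3, "x": 0, "y": -0.001, "z": 0.0005, "ax": 0, "ay": 0, "az": 1.08}, {"hand": 3, "x": 0, "y": -0.001, "z": 0.001, "ax": 0, "ay": 0, "az": 1.26}, {"hand": 3, "x": 0, "y": -0.001, "z": 0.002, "ax": 0, "ay": 0, "az": 1.44}]'

```text
t: 17.23
tool_pos: [0.456, 0.2113, 0.2581]
orientation: [-3.071, -0.659, 0.001]
force: [-4.6, 2.0, -2.0]
opening: 0.0075
gripper_force: 40.0
```

carry_out --newtons 40 --targets '[{"hand": 3, "x": 0, "y": 0, "z": 0.001, "ax": 0, "ay": 0, "az": 0.08}, {"hand": 3, "x": 0, "y": 0, "z": 0.003, "ax": 0, "ay": 0, "az": 0.15}, {"hand": 3, "x": 0, "y": 0, "z": 0.003, "ax": 0, "ay": 0, "az": 0.15}]'

```text
t: 17.6
tool_pos: [0.4561, 0.2114, 0.256]
orientation: [-3.111, -0.435, 0.001]
force: [-8.6, -1.6, 8.9]
opening: 0.0073
gripper_force: 40.0
```

Run:
```python
from h import *
s=read_state();print(s['tool_pos'],s['force'],s['wrist_torque'],s['opening'],s['gripper_force'],s['q'])
a=go(U(-.078,.052,.0905),-73.8)
```

```text
[0.45611867 0.21137857 0.25601007] [-8.57250103 -1.62046168  8.91484905] [-0.09897138  1.94487209 -0.12306732] 0.007282682554997308 40.022011399269104 [ 3.31599661e-01 -6.30567462e-03  1.91152318e+00  9.46372319e-04
  1.23694928e+00  1.62425647e+00]
shift [-0.0003  0.0003 -0.0015] turn [-0.001  0.001 -0.005]
```

Release and rise, then look at the left latch.

carry_out --targets '[{"hand": 35, "x": 0, "y": 0, "z": 0, "ax": 0, "ay": 0, "az": 0}, {"hand": 35, "x": 0, "y": 0, "z": 0, "ax": 0, "ay": 0, "az": 0}, {"hand": 35, "x": 0, "y": 0, "z": -0.02, "ax": 0, "ay": 0, "az": 0}, {"hand": 35, "x": 0, "y": 0, "z": -0.06, "ax": 0, "ay": 0, "az": 0}, {"hand": 35, "x": 0, "y": 0, "z": -0.06, "ax": 0, "ay": 0, "az": -0.18}]'

```text
t: 18.23
tool_pos: [0.4578, 0.2114, 0.3184]
orientation: [-3.058, -0.719, -0.012]
force: [0.3, 0.1, -0.3]
opening: 0.0328
gripper_force: 0.0
```

```bash
cat > lt.py <<'E'
from h import *
def wings():
    for n in('wrist','scene'):
        c=camera_params(n);p,d=read_camera(n);W=cloud(n,d,c)
        Q=R.from_rotvec([0,0,-np.radians(Y)]).apply((W-O).reshape(-1,3))
        for l,yy in dict(L=.052,R=-.052).items():
            m=(Q[:,2]>.077)&(Q[:,2]<.096)&(np.hypot(Q[:,0]+.078,Q[:,1]-yy)<.029);q=Q[m]
            if len(q)>20: print(n,l,len(q),'top',np.percentile(q[:,2],95).round(4),cv2.minAreaRect((q[:,:2]*1000).astype(np.float32)))
E
python3 - <<'E'
from lt import *
s=read_state();print(s['tool_pos'],s['force']);wings();go(U(-.078,-.052,.140),16.5);go(U(-.078,-.052,.0925),17)
E
```

```text
[0.45783564 0.21141079 0.31836057] [ 0.30415184  0.0667849  -0.31132689]
wrist L 1260 top 0.0832 ((-76.7927474975586, 51.98344802856445), (8.101663589477539, 51.57205581665039), 88.34858703613281)
wrist R 1567 top 0.087 ((-76.90560913085938, -51.414955139160156), (8.951842308044434, 51.727149963378906), 1.8132479190826416)
scene L 87 top 0.0843 ((-79.36833190917969, 50.29023742675781), (9.952486038208008, 50.67658996582031), 88.8887939453125)
scene R 120 top 0.0879 ((-79.40644073486328, -53.90410614013672), (51.04047775268555, 10.850811958312988), 89.08364868164062)
shift [-0.0193  0.102   0.0084] turn [ 0.002 -0.002 -1.397]
shift [-0.0195  0.102   0.0559] turn [ 0.002 -0.002 -1.406]
```

The left latch is locked: its wing lies along +x and sits about 4 mm lower. Now the right latch.

carry_out --targets '[{"hand": 30, "x": -0.005, "y": 0.04, "z": 0.0, "ax": 0, "ay": 0, "az": -0.18}, {"hand": 30, "x": -0.012, "y": 0.08, "z": 0.0, "ax": 0, "ay": 0, "az": -0.36}, {"hand": 30, "x": -0.0195, "y": 0.102, "z": 0.0, "ax": 0, "ay": 0, "az": -0.54}, {"hand": 30, "x": -0.0195, "y": 0.102, "z": 0.0, "ax": 0, "ay": 0, "az": -0.72}, {"hand": 30, "x": -0.0195, "y": 0.102, "z": 0.0, "ax": 0, "ay": 0, "az": -0.9}, {"hand": 30, "x": -0.0195, "y": 0.102, "z": 0.0, "ax": 0, "ay": 0, "az": -1.08}, {"hand": 30, "x": -0.0195, "y": 0.102, "z": 0.0, "ax": 0, "ay": 0, "az": -1.26}, {"hand": 30, "x": -0.0195, "y": 0.102, "z": 0.005, "ax": 0, "ay": 0, "az": -1.406}]'

```text
t: 19.32
tool_pos: [0.4839, 0.1108, 0.3087]
orientation: [1.871, 2.523, -0.0]
force: [-1.2, 0.1, 0.8]
opening: 0.0279
gripper_force: 0.0
```

Run:
```python
from h import *
print(read_state()['opening']);go(U(-.078,-.052,.0925),17.2)
```

```text
0.027908417200869586
shift [-0.      0.001   0.0492] turn [-0.     0.    -0.006]
```

carry_out --newtons 40 --targets '[{"hand": 30, "x": 0, "y": 0.0005, "z": 0.025, "ax": 0, "ay": 0, "az": -0.005}, {"hand": 30, "x": 0, "y": 0.0005, "z": 0.05, "ax": 0, "ay": 0, "az": -0.005}, {"hand": 30, "x": 0, "y": 0.0005, "z": 0.05, "ax": 0, "ay": 0, "az": -0.005}, {"hand": 3, "x": 0, "y": 0.0005, "z": 0.05, "ax": 0, "ay": 0, "az": -0.005}, {"hand": 3, "x": 0, "y": 0.0005, "z": 0.05, "ax": 0, "ay": 0, "az": -0.005}, {"hand": 3, "x": 0, "y": 0.0005, "z": 0.05, "ax": 0, "ay": 0, "az": -0.005}, {"hand": 3, "x": 0, "y": 0.0005, "z": 0.05, "ax": 0, "ay": 0, "az": -0.005}]'

```text
t: 20.2
tool_pos: [0.4849, 0.1111, 0.2601]
orientation: [1.865, 2.526, 0.002]
force: [-0.4, 0.1, 5.6]
opening: 0.0077
gripper_force: 40.0
```

Run:
```python
from h import *
s=read_state();print(s['tool_pos'],s['force'],s['wrist_torque'],s['opening'],s['q'][5])
go(U(-.078,-.052,.0915),-73.8)
```

```text
[0.48490188 0.11112087 0.26010697] [-0.4464469   0.10270128  5.55404004] [-0.08957895  0.07610841  0.18940187] 0.0076653360040527295 -0.1767569085347338
shift [-0.     -0.      0.0016] turn [ 2.000e-03 -1.000e-03  1.587e+00]
```

carry_out --newtons 40 --targets '[{"hand": 3, "x": 0, "y": 0, "z": 0, "ax": 0, "ay": 0, "az": 0.18}, {"hand": 3, "x": 0, "y": 0, "z": 0, "ax": 0, "ay": 0, "az": 0.36}, {"hand": 3, "x": 0, "y": 0, "z": -0.0005, "ax": 0, "ay": 0, "az": 0.54}, {"hand": 3, "x": 0, "y": 0, "z": -0.0005, "ax": 0, "ay": 0, "az": 0.72}, {"hand": 3, "x": 0, "y": 0, "z": 0.0, "ax": 0, "ay": 0, "az": 0.9}, {"hand": 3, "x": 0, "y": 0, "z": 0.0005, "ax": 0, "ay": 0, "az": 1.08}, {"hand": 3, "x": 0, "y": 0, "z": 0.001, "ax": 0, "ay": 0, "az": 1.26}, {"hand": 3, "x": 0, "y": 0, "z": 0.002, "ax": 0, "ay": 0, "az": 1.44}]'

```text
t: 21.2
tool_pos: [0.4845, 0.1114, 0.2578]
orientation: [-3.071, -0.661, -0.002]
force: [-0.1, 2.2, 4.3]
opening: 0.0075
gripper_force: 40.0
```

carry_out --newtons 40 --targets '[{"hand": 3, "x": 0, "y": 0, "z": 0.001, "ax": 0, "ay": 0, "az": 0.08}, {"hand": 3, "x": 0, "y": 0, "z": 0.003, "ax": 0, "ay": 0, "az": 0.15}, {"hand": 3, "x": 0, "y": 0, "z": 0.003, "ax": 0, "ay": 0, "az": 0.15}, {"hand": 35, "x": 0, "y": 0, "z": 0.003, "ax": 0, "ay": 0, "az": 0.15}, {"hand": 35, "x": 0, "y": 0, "z": 0.003, "ax": 0, "ay": 0, "az": 0.15}, {"hand": 35, "x": 0, "y": 0, "z": -0.02, "ax": 0, "ay": 0, "az": 0.15}, {"hand": 35, "x": 0, "y": 0, "z": -0.07, "ax": 0, "ay": 0, "az": 0.15}, {"hand": 35, "x": 0, "y": 0, "z": -0.11, "ax": 0, "ay": 0, "az": 0.15}]'

```text
t: 22.2
tool_pos: [0.4843, 0.111, 0.3682]
orientation: [3.111, 0.438, -0.0]
force: [1.0, 0.8, -0.4]
opening: 0.0326
gripper_force: 0.0
```

Run:
```python
from lt import *
s=read_state();print(s['t'],s['tool_pos'],s['force']);wings()
p,d=read_camera('scene');cv2.imwrite('pics/s9.png',cv2.resize(p[140:380,180:450],None,fx=2.5,fy=2.5,interpolation=cv2.INTER_CUBIC))
c=camera_params('scene');W=cloud('s',d,c);Q=R.from_rotvec([0,0,-np.radians(Y)]).apply((W-O).reshape(-1,3)).reshape(480,640,3)
for a in (-.05,-.03,0,.03,.045): 
    m=(abs(Q[...,0]-a)<.006)&(abs(Q[...,1]+.06)<.012);print(a,m.sum(),np.median(Q[...,2][m]))
```

```text
22.2 [0.48427289 0.11100373 0.36820961] [ 0.97799878  0.7675001  -0.36670328]
wrist L 974 top 0.0833 ((-76.5535888671875, 51.53865432739258), (8.579778671264648, 51.26051712036133), 88.80257415771484)
wrist R 866 top 0.0831 ((-76.57120513916016, -52.072689056396484), (8.004849433898926, 51.2282600402832), 88.19953155517578)
scene L 90 top 0.0845 ((-78.90803527832031, 50.433284759521484), (9.394905090332031, 50.86998748779297), 88.35768127441406)
scene R 97 top 0.0846 ((-79.35604095458984, -53.840599060058594), (7.626130104064941, 51.591182708740234), 88.72871398925781)
-0.05 85 0.06151970386943866
-0.03 31 0.05594087762646815
0 32 0.056166143932341143
0.03 34 0.05609935798629886
0.045 28 0.05578897938082052
```

View pics/s9.png

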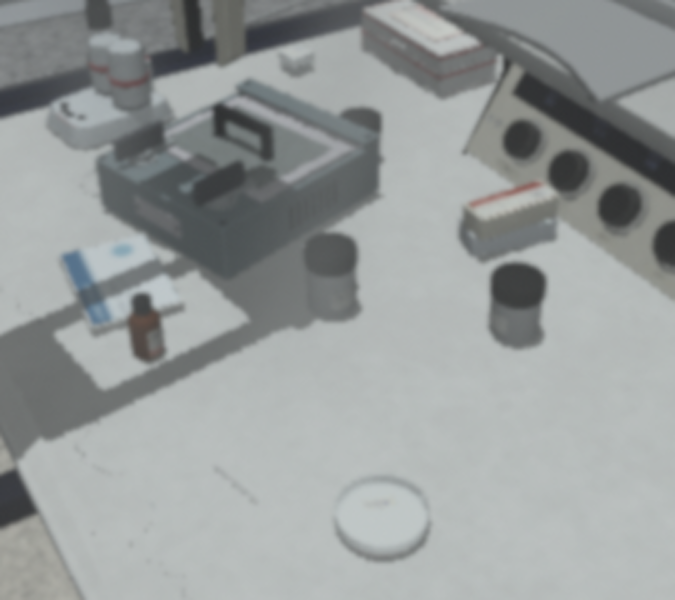

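The crop shows the cover flat under the lip, with its handle at (243,130). Both wings, at (138,140) and (218,182), point over the cover, and nothing else has moved. I'm handing the job in.

```bash
python3 -c "
from plant import robot
print(robot.close_job())"
```

```text
the job is handed in; nothing more can be done
None
```

The filter unit is closed: the cover is hooked under the back lip and flat on its seat, both latches are in their locked detents, and the last camera check showed everything else on the desk unmoved; I handed the job in at about 22 s of the 67 s allowed.

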